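# Clamp the mended foraging house

## Robot

A 7-joint arm with a two-finger parallel gripper is mounted at the origin on the work surface. World frame = base frame: x ahead of the robot, y to its left, z up, the work surface at z = 0. Lengths are in m, angles in rad, forces in N, time in s.
With the tool pointing down it reaches from about 0.4 to 0.875 m from the base axis. Payload 19.3 kg.
Tool frame: the origin (TCP) lies midway between the tips of the shut fingers; the grasp point (between the pads) lies 19 mm behind it (bot.pinch_z is the distance from the TCP to the grasp point, in m); z points along the fingers, y is the line along which they close (so a half turn about z gives the same grasp; the last joint's range is limited). The gripper opens to 85 mm and grips with 20 to 120 N. Pads are 22 mm wide; open, the fingers measure 114 mm over their backs; the gripper's body (76 mm by 85 mm) begins 54 mm behind the grasp point. The pads swing forward as they close: fully open they stand 13 mm farther back than shut.
Start: joints at [1.071, 0.521, -0.036, 1.599, 0.021, 1.021, -0.113], TCP at [0.26, -0.568, 0.207] pointing down, gripper open.
Joint ranges: [-2.91, 2.91], [-0.3, 2.13], [-1.5, 1.42], [0.17, 2.43], [-1.26, 4.41], [0.16, 1.93], [-2.52, 2.52]. Speed limits (rad/s): [1.89, 1.89, 2.39, 2.39, 3.01, 3.01, 3.01].

## Interface

Orientations are given as [roll, pitch, yaw] about the fixed x, y, z axes, in that order (R = Rz(yaw) Ry(pitch) Rx(roll)).
In Python, from workcell import observe, viewer, bot gives the robot as it stands. The module is installed in compiled form; this text tells all that it offers.
- The arm moves only by the tool play_rows, never from a script. Its argument "motion" is a list of rows, each a list of 7 numbers: the shift along the tool's x, y, z in cm, then the turn, a rotation vector about the tool's x, y, z in rad, then the opening, from -1 (shut) to 1 (fully open), so that 0 is half open. A call has exactly 5 rows; each row is the pose to reach, as a shift and turn from the pose commanded when the call began, along the tool's axes at that moment; what a row does not reach only later rows make up. A row lasts 1/10 s, in which the tool goes at most 50 mm and 8.59 degrees, less where a joint would pass 70% of its speed; a pose out of reach is approached as far as the arm can. A call with a gripper value outside its range is refused whole. The fingers move at their own pace and stop on an object; "squeeze" is the grip in N (left out, the last holds). Time passes only in rows, so rows that repeat a pose let the fingers close, or fill a call up. It gives the time, the measured TCP pose, the force, the opening and the grip force at its end, in the units of the state.
- observe(): the state, without advancing time (a new reading comes with each control period).
- viewer.grab_frame(name): name is "scene" or "top" or "wrist"; returns (picture, depth): 420x560x3 uint8, red, green, blue; 420x560 float32, m along the optical axis (not along the pixel's ray), 0 where there is no reading.
- viewer.camera_info(name): a dict with "fx", "fy", "cx", "cy" (pixels), "R" (3x3) and "t" (3): a world point X has camera coordinates R X + t. Camera axes: x right, y down, z forward; pixel columns grow to the right and rows downward; lengths in m; the calibration is good to about 2 mm. The wrist camera is an equidistant fisheye: a pixel r from the principal point sees the ray r / f radians off the axis. A picture is of the moment at which its call begins: read the wrist's pose just before it. camera_info takes no time and is no camera call; for the wrist camera it gives the pose at the moment of the call.
- bot.job_done(): hands the job in; it is judged then, once.
The state is a dict: "clock": time; "qpos": joint angles; "qd": joint speeds; "joint_efforts": joint torques, N m; "position": TCP position; "tool_rot": TCP orientation; "force": force on the tool from outside, world axes, zero at the start; "moment": the same for the moment, N m; "grip_width": finger opening in m; "finger_force": force on a finger pad.
Only numpy, scipy, OpenCV 4.12 (cv2) and the standard library are available. Lean on these libraries where they do the work, as an engineer would, in place of code of your own. Each camera call takes 0.05 s, during which the arm holds its last target. There are 200 camera calls.

## Task

The side wall of the orange foraging house has just been glued. Push its swing door shut until it clicks home behind its catch, then pump the hand clamp's trigger, moving the jaw by nothing else, until the jaw's sprung pad presses on the house and is pushed in 4 to 12 mm (beyond that the house is crushed). Finish still holding the trigger squeezed with the pad pressing; leave the house in its corner block and do not disturb the other things.

Things in the scene. Friction and masses are not known exactly. Their poses are not given: they have to be found in the camera images.
- clamp: Fixed ratchet hand clamp. Origin: on the shelf, under its handle. Its rod and jaw run along its own +y towards the house; its z is up. A wooden foot (75 mm along x, y -48 to +58, 12 high), a dark steel housing (32 wide in x, y -34 to +50, top at z 72 mm), and on it a black upright handle, 26 mm (x) by 14 mm (y, from -7 to +7), its top at z 138 mm. The toothed rod (z 52) sticks out up to 106 mm behind.
- clamp_grip (a point): Fixed point x 0, y +6, z 118 mm in the clamp's frame: midway between the back of the handle (y -7) and the outer face of the squeezed-home trigger (y +19). Fingers centred here, closing along the clamp's y from above, meet both (26 mm apart) when the trigger is home. The released trigger's top stands 29 mm from this point along y: enter with fingers at least 66 mm apart.
- trigger: Steel trigger blade, 22 mm wide in x, 8 mm thick, 63 mm long, standing in front (+y) of the handle. Origin at its pivot: x 0, y +15, z 72 mm in the clamp's frame. Squeezed home it is upright, its top at z 135 mm.
- trigger_pinch (a point): Point on the outer (+y) face of the trigger blade, 46 mm above its pivot. Moves about 12 mm towards the handle (-y of the clamp) in a full squeeze.
- trigger_squeeze (a joint): Trigger angle: 0 released (leaning away from the handle), 0.26 rad squeezed home. Spring-returned. Needs about 9 N at the pinch point to move the free jaw, up to 18 N as the pad is pushed in. A full squeeze advances the jaw 6 mm (the first one 8), the first 0.08 rad being lost motion. Let it back below 0.03 rad for the next tooth to be taken.
- jaw: Dark steel plate 50 by 50 mm on the end of the toothed rod, across the clamp's y. Its origin is the clamp's origin moved along by jaw_travel.
- jaw_travel (a joint): Advance of the jaw towards the house: 0 at the start, at most 0.065 m. It stays where it is when the trigger is let go, but friction holds it against only 8 N of pad force: beyond that it creeps back to 8 N unless the trigger stays squeezed.
- pad: Rubber pad plate 44 by 44 by 8 mm, held 20 mm ahead of the jaw plate by springs; centre at z 52 mm.
- pad_face (a point): Centre of the pad's front face, which meets the house's side wall. At the start it is at y +111 mm, z 52 mm in the clamp's frame and 12 to 36 mm from the house.
- pad_in (a joint): How far the pad is pushed in against its springs towards the jaw plate: 0 free, 0.020 m at most; 1 N per mm, so 0.007 means 7 N on the house.
- corner: Fixed beechwood corner block: a stop 30 mm thick, 70 mm high, against the house's far (+y) side, and a fence 12 mm thick, 50 mm high, behind its back (+x). Same origin and axes as the house at the start; it stands on the clamp's rod line, turned like the clamp.
- house: Orange plastic foraging house, about 0.5 kg, loose. Origin: centre of its underside. 100 mm deep (x), 110 mm wide (y, from -55 to +55), walls 105 mm high, gabled roof up to 140 mm, eaves 6 mm beyond the walls at about z 105. The clamped wall is at y -55. Its door is on its front, -x.
- house_center (a point): Centre of the house, 55 mm up.
- door_hinge (a point): Point on the door's vertical hinge axis at mid height: x -52.5, y +42, z 56 mm in the house's frame. The point turns with the door; with the door shut its axes are those of the house.
- door_edge (a point): Mid-height of the door's free edge, 84 mm from the hinge axis. Shut, the door runs from the hinge to the house's -y. The door is 84 mm wide, 84 mm high (z 14 to 98 mm), 5 mm thick, with a small knob 10 mm proud at z 30 mm, 66 mm from the hinge.
- door_swing (a joint): Opening angle of the door: 0 shut, behind its catch, up to 1.6 rad; it opens towards the house's -x. It moves freely (below 0.5 N) and stays where left; a sprung ball at the free edge resists from about 0.11 to 0.05 rad (about 2 to 4 N) and then holds it shut.
- cup: a white ceramic cup, a bystander; origin at its underside
- twist: the green acrylic twist toy, a bystander; origin at its underside
- ring1: the lower beechwood ring, a bystander; origin at its underside
- ring2: the upper beechwood ring, a bystander; origin at its underside
- katori: the small steel bowl, a bystander; origin at its underside
- skewer: the steel skewer, a bystander; origin at its underside
- jar: the glass jar, a bystander; origin at its underside
Things that resemble listed ones, but are neither listed nor needed, are in the scene too. There is more than one size of the house; the one meant has the size given above.

How it is judged:
On the way, in this order (a step that is already met when the one before it is completed fails the run):
1. the door is shut home behind its catch (value of joint door_swing below 0.03 rad and value of joint pad_in below 0.001 m), for 0.2 s.
2. the jaw, pumped forward by the trigger, touches the house (contact force between pad and house above 0.8 N and value of joint jaw_travel above 0.008 m and value of joint door_swing below 0.03 rad), for 0.1 s.
At the end, for the whole second after the job is handed in: Door shut (door_swing under 0.03 rad); pad pushed in 4 to 12 mm and pressing on the house (over 3 N); house upright, at rest, within 15 mm of its place and pressed (over 2 N) on the corner block; fingers press the trigger (over 2 N), squeezed beyond 0.10 rad (value of joint door_swing below 0.03 rad and value of joint pad_in between 0.004 and 0.012 m and contact force between pad and house above 3 N and contact force between house and corner above 2 N and value of joint trigger_squeeze above 0.1 rad and contact force between the fingers and trigger above 2 N and angle between house's own z axis and vertical below 0.1 rad and horizontal distance between house and corner below 0.015 m and linear speed of house below 0.02 m/s); the arm keeps its last pose, push and grip.
It fails at once if the house is crushed: the pad is pushed in 14 mm or more (value of joint pad_in above 0.014 m).
It fails at once if the robot moves the jaw or pad directly, not by the trigger (contact force between any of the fingers, the arm and jaw above 3 N or contact force between any of the fingers, the arm and pad above 3 N).
It fails at once if the house is tipped or pushed out of place (angle between house's own z axis and vertical above 0.3 rad or distance of house from where it was at the start of the episode above 0.03 m).
It fails at once if a bystander is shoved (over 40 mm) or tipped (distance of any of cup, twist, ring1, ring2, katori, skewer, jar from where it was at the start of the episode above 0.04 m or angle between any of cup, twist, ring1, ring2, katori, skewer, jar's own z axis and vertical above 0.5 rad).
It also fails if it takes over 58 s, if anything falls off the work surface, if the arm or the gripper's body presses on something with over 40 N, if the wrist force passes 120 N, or if a joint passes its speed limit or range.

## Working session

There is one attempt and no reset: what is moved stays moved. The work goes in short steps, Python scripts to look and compute and a tool call to move; the robot and the scene stay as the last step left them, time stands still between calls to the robot, and variables do not carry over. Pictures are saved under pics/ and viewed, at most 10 in all, crops included, and the job is handed in when it is done.

Besides the shell and the picture viewer there is one more tool, called after "Call:" as name([rows], argument=value, ...), one row to a line, values as JSON. play_rows: Moves the arm, as the interface text tells. Its arguments: {"type":"object","properties":{"motion":{"type":"array"},"squeeze":{"type":"number"}},"required":["motion"]}

```bash
mkdir -p pics && cat > h.py <<'E'
import numpy as np, cv2
from workcell import observe, viewer, bot
def pts(name):
    im,d=viewer.grab_frame(name); c=viewer.camera_info(name)
    v,u=np.mgrid[0:420,0:560]
    P=np.stack([(u-c['cx'])/c['fx']*d,(v-c['cy'])/c['fy']*d,d],-1)
    W=(P-c['t'])@c['R']
    W[d==0]=np.nan
    return im,d,W
E
python3 - <<'E'
from h import *
for n in ['scene','top']:
    im,d,W=pts(n); np.savez(f'{n}.npz',im=im,W=W)
    cv2.imwrite(f'pics/{n}0.png',im[...,::-1])
    c=viewer.camera_info(n);print(n,c)
print(observe()['position'],observe()['tool_rot'],bot.pinch_z)
E
```

```text
scene {'fx': 415.6463385784515, 'fy': 415.6463385784515, 'cx': 272.9651013266764, 'cy': 212.9500813180495, 'R': array([[ 0.80527345,  0.59265842, -0.01704868],
       [ 0.42460179, -0.59651927, -0.68108596],
       [-0.4138212 ,  0.54122154, -0.73200496]]), 't': array([-0.4414277 , -0.16750279,  1.43343464])}
top {'fx': 460.6058047508414, 'fy': 460.6058047508414, 'cx': 275.5160621846078, 'cy': 204.56586284128727, 'R': array([[ 0.00570634, -0.99992897,  0.01046353],
       [-0.9891473 , -0.00718047, -0.1467517 ],
       [ 0.14681641, -0.00951255, -0.98911802]]), 't': array([-0.01170461,  0.5564599 ,  1.23248682])}
[ 0.26024248 -0.56787446  0.20695193] [-3.14050837e+00  5.94649629e-05  4.29765639e-01] 0.0187
```

View pics/scene0.png

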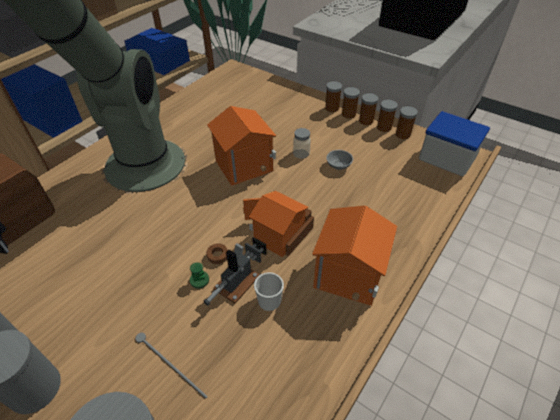

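View pics/top0.png

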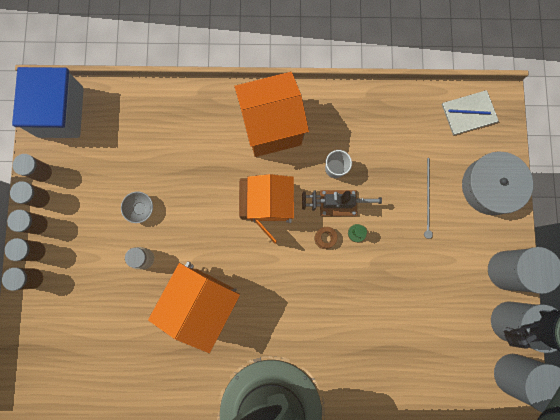

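The candidates in the top view are three orange houses at (272,115), (195,308) and (270,197). The small one at (270,197) fits: it stands in a beech block on the clamp's rod line, with its door open at (265,230). The clamp is at (340,203). Next I'll measure it and confirm in an enlarged crop.

```bash
python3 - <<'E'
from h import *
z=np.load('top.npz');im,W=z['im'],z['W']
hsv=cv2.cvtColor(im,cv2.COLOR_RGB2HSV)
o=((hsv[...,0]<12)&(hsv[...,1]>190)&(hsv[...,2]>90))
m=o.copy();m[:160]=0;m[260:]=0;m[:,:225]=0;m[:,310:]=0
def st(mm,l):
    P=W[mm];P=P[~np.isnan(P[:,0])];print(l,len(P),P.min(0).round(3),P.max(0).round(3))
    if len(P)>5:print(cv2.minAreaRect(P[:,:2].astype(np.float32)*1000))
st(m&(W[...,2]>.1),'roof')
d=m&(W[...,2]<.102)&(W[...,2]>.085);st(d,'doortop')
Pd=W[d];print(Pd[::max(1,len(Pd)//12)].round(3))
reg=np.zeros_like(m);reg[180:225,300:400]=1
Z=W[...,2]
st(reg&(Z>.13)&(Z<.15),'handle top z>.13')
r=reg&(Z>.115);st(r,'handle+trigger')
st(reg&(Z>.06)&(Z<.08),'housing');st(reg&(Z>.035)&(Z<.062),'rod')
P=W[reg&(Z>.04)&(Z<.06)];P=P[P[:,1]<-.17] if False else P
st(reg&(Z>.006)&(Z<.016),'foot')
a=W[reg&(Z>.125)];print(a.round(3)[:40])
big=cv2.resize(im[165:255,225:400],None,fx=4.5,fy=4.5,interpolation=cv2.INTER_CUBIC)
cv2.imwrite('pics/crop1.png',big[...,::-1])
E
```

```text
roof 7 [ 0.518 -0.051  0.111] [0.609 0.007 0.141]
((565.2240600585938, -19.0726318359375), (90.864501953125, 57.36637496948242), 3.558757781982422)Traceback (most recent call last):
  File "<stdin>", line 10, in <module>
  File "<stdin>", line 7, in st
    return umr_minimum(a, axis, None, out, keepdims, initial, where)
ValueError: zero-size array to reduction operation minimum which has no identity
```

```bash
python3 - <<'E'
from h import *
z=np.load('top.npz');im,W=z['im'],z['W']
hsv=cv2.cvtColor(im,cv2.COLOR_RGB2HSV)
for p in [(197,270),(190,260),(230,265),(250,330),(203,335),(118,275)]: print(p,im[p],hsv[p],W[p].round(3))
Z=W[...,2]
print('valid',np.isfinite(Z).mean())
o=((hsv[...,0]<14)&(hsv[...,1]>195))
m=o.copy();m[:160]=0;m[260:]=0;m[:,:225]=0;m[:,310:]=0
def st(mm,l):
    P=W[mm&np.isfinite(Z)];print(l,len(P))
    if len(P)>3:print(P.min(0).round(3),P.max(0).round(3),[np.round(t,1) for t in cv2.minAreaRect(P[:,:2].astype(np.float32)*1000)])
    return P
st(m&(Z>.1),'roof');st(m&(Z>.135),'ridge')
d=np.zeros_like(m);d[218:250,245:285]=1
P=st(d&(Z<.104)&(Z>.08),'doortop')
if len(P): print(P[::max(1,len(P)//12)].round(3))
reg=np.zeros_like(m);reg[180:225,300:400]=1
a=st(reg&(Z>.125),'handle top');print(a.round(3)[::max(1,len(a)//20)])
st(reg&(Z>.06)&(Z<.08),'housing');st(reg&(Z>.035)&(Z<.062),'rod')
st(reg&(Z>.006)&(Z<.016),'foot')
big=cv2.resize(im[165:255,225:400],None,fx=4.5,fy=4.5,interpolation=cv2.INTER_CUBIC)
cv2.imwrite('pics/crop1.png',big[...,::-1])
E
```

```text
(197, 270) [160  81  31] [ 12 206 160] [0.562 0.007 0.138]
(190, 260) [236 137  53] [ 14 198 236] [0.582 0.033 0.124]
(230, 265) [226 119  38] [ 13 212 226] [0.48 0.02 0.1 ]
(250, 330) [193 153 106] [ 16 115 193] [ 0.434 -0.163 -0.001]
(203, 335) [87 88 86] [45  6 88] [ 0.557 -0.168  0.073]
(118, 275) [187  98  36] [ 12 206 187] [ 0.758 -0.004  0.179]
valid 0.9961224489795918
roof 1107
[ 0.457 -0.054  0.1  ] [0.622 0.068 0.142] [array([539.1,   6.9]), array([164.5, 121.1]), np.float64(0.2)]
ridge 142
[ 0.51  -0.016  0.135] [0.62  0.02  0.142] [array([564.6,   1.6]), array([ 35.2, 109.8]), np.float64(88.1)]
doortop 72
[ 0.452 -0.007  0.08 ] [0.512 0.051 0.104] [array([482.9,  20.2]), array([81.9,  7.5]), np.float64(44.2)]
[[ 0.511  0.049  0.104]
 [ 0.509  0.043  0.1  ]
 [ 0.504  0.038  0.099]
 [ 0.499  0.033  0.101]
 [ 0.494  0.028  0.098]
 [ 0.488  0.022  0.101]
 [ 0.484  0.017  0.094]
 [ 0.478  0.014  0.101]
 [ 0.473  0.009  0.098]
 [ 0.467  0.004  0.103]
 [ 0.462 -0.001  0.1  ]
 [ 0.457 -0.007  0.097]]
handle top 89
[ 0.556 -0.198  0.125] [ 0.579 -0.157  0.145] [array([ 567.9, -178
[... 259 characters left out ...]
]
 [ 0.57  -0.184  0.127]
 [ 0.569 -0.194  0.134]
 [ 0.565 -0.162  0.138]
 [ 0.565 -0.188  0.139]
 [ 0.566 -0.198  0.136]
 [ 0.565 -0.166  0.126]
 [ 0.563 -0.193  0.139]
 [ 0.561 -0.16   0.134]
 [ 0.56  -0.185  0.138]
 [ 0.561 -0.196  0.136]
 [ 0.559 -0.163  0.133]
 [ 0.558 -0.19   0.14 ]
 [ 0.557 -0.187  0.129]
 [ 0.556 -0.196  0.135]]
housing 387
[ 0.542 -0.296  0.06 ] [ 0.592 -0.08   0.08 ] [array([ 573.9, -187.9]), array([ 49., 216.]), np.float64(5.2)]
rod 274
[ 0.543 -0.298  0.035] [ 0.588 -0.08   0.062] [array([ 561., -188.]), array([218.1,  45.5]), np.float64(86.7)]
foot 446
[ 0.507 -0.342  0.006] [ 0.634 -0.078  0.016] [array([ 570.4, -210.4]), array([127.6, 263.6]), np.float64(0.4)]
```

View pics/crop1.png

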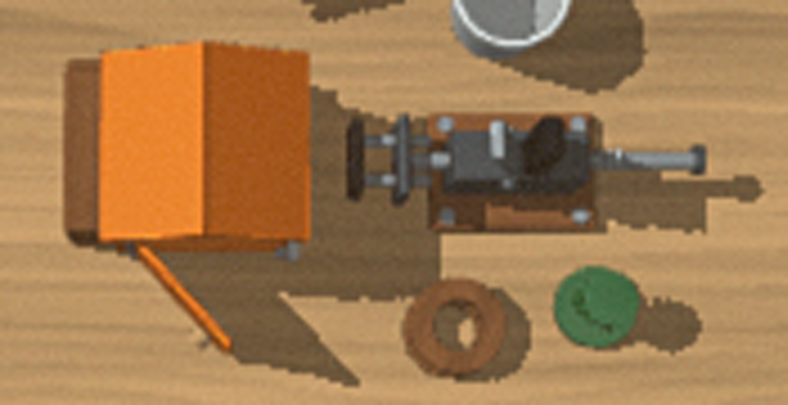

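The crop confirms the small house: door ajar from (135,250) to (225,345), clamp trigger (light) at (497,140), black handle at (545,145). Moving in now with the fingers shut.

Call:
play_rows([
  [1,-1.4,-3,0,0,0.08,-1],
  [3,-4,-5,0,0,0.17,-1],
  [5,-7,-5,0,0,0.26,-1],
  [7,-10,-5,0,0,0.35,-1],
  [9,-12.4,-5,0,0,0.43,-1],
], squeeze=20)

```text
clock: 0.6
position: [0.2903, -0.4161, 0.2574]
tool_rot: [-3.141, 0.0, -0.004]
force: [1.5, -0.1, -0.0]
grip_width: 0.0125
finger_force: 0.0
```

```bash
python3 - <<'E'
from h import *
z=np.load('top.npz');im,W=z['im'],z['W'];Z=W[...,2]
hsv=cv2.cvtColor(im,cv2.COLOR_RGB2HSV)
m=np.zeros_like(Z,bool);m[165:222,235:300]=1
P=W[m&(Z>.104)&(W[...,0]>.505)]
print('roof',cv2.minAreaRect(P[:,:2].astype(np.float32)*1000))
for lo,hi in [(-.05,-.03),(.03,.05)]:
    q=P[(P[:,1]>lo)&(P[:,1]<hi)];print(np.percentile(q[:,0],[1,99]))
reg=np.zeros_like(m);reg[180:225,360:400]=1
R=W[reg&(Z>.035)&(Z<.07)];print('rod',cv2.fitLine(R[:,:2].astype(np.float32),cv2.DIST_HUBER,0,.01,.01).ravel(),len(R))
reg[:]=0;reg[170:230,295:325]=1
for n,c in [('pad',(295,308)),('jaw',(310,320))]:
    r=np.zeros_like(m);r[170:230,c[0]:c[1]]=1
    J=W[r&(Z>.06)&(Z<.09)];print(n,len(J),J.min(0),J.max(0),J.mean(0),cv2.minAreaRect(J[:,:2].astype(np.float32)*1000))
print('obst',[ (W[p]).round(3) for p in [(270,522),(233,358),(238,315),(165,330),(305,525)]])
s=observe();print(s['position'],s['tool_rot'],s['force'],s['qpos'],s['clock'])
E
```

```text
roof ((566.8397216796875, 7.065196990966797), (113.08177947998047, 121.64273834228516), 0.46168529987335205)
[0.51252891 0.62168535]
[0.51175344 0.62152911]
rod [ 0.00816081  0.9999667   0.5679651  -0.27821892] 97
pad 50 [ 0.54480704 -0.08743263  0.06018196] [ 0.5862429  -0.08015278  0.07982758] [ 0.56581692 -0.0844746   0.07400582] ((565.5247802734375, -83.76581573486328), (7.27868127822876, 41.429443359375), 89.90033721923828)
jaw 60 [ 0.54240317 -0.1209815   0.06025552] [ 0.59179914 -0.10447662  0.07966002] [ 0.566704   -0.11175567  0.07480114] ((566.9900512695312, -113.47049713134766), (14.907732963562012, 49.394405364990234), 82.56033325195312)
obst [array([ 0.38 , -0.615,  0.161]), array([ 0.477, -0.231,  0.064]), array([ 0.467, -0.119,  0.014]), array([ 0.677, -0.164,  0.009]), array([ 0.293, -0.64 ,  0.117])]
[ 0.29034846 -0.41611478  0.25742124] [-3.14121038e+00  1.82499228e-04 -3.94114566e-03] [ 1.49214984 -0.09168346 -0.03381317] [ 0.83115141  0.27869059  0.01700659  1.84430991 -0.00563178  1.01904438
 -0.72428155] 0.6
```

Call:
play_rows([
  [3,-4,0,0,0,0,-1],
  [6,-8,0,0,0,0,-1],
  [9,-12.5,0,0,0,0,-1],
  [12,-17,0,0,0,0,-1],
  [14,-21,0,0,0,0,-1],
])

```text
clock: 1.1
position: [0.4302, -0.2087, 0.2575]
tool_rot: [3.142, -0.0, -0.0]
force: [1.2, -0.4, 0.0]
grip_width: -0.0001
finger_force: 0.0
```

Call:
play_rows([
  [0,-4,0,0,0,0,-1],
  [0,-8,0,0,0,0,-1],
  [0,-12.5,1,0,0,0,-1],
  [0,-17,4,0,0,0,-1],
  [0,-21,7,0,0,0,-1],
])

```text
clock: 1.6
position: [0.4294, -0.002, 0.1897]
tool_rot: [-3.141, -0.002, -0.0]
force: [0.7, -0.5, -1.0]
grip_width: 0.0001
finger_force: 0.0
```

Call:
play_rows([
  [0,-0.5,3,0,0,0,-1],
  [0,-0.5,6,0,0,0,-1],
  [0,-0.5,9,0,0,0,-1],
  [0,-0.5,11.5,0,0,0,-1],
  [0,-0.5,11.5,0,0,0,-1],
])

```text
clock: 2.1
position: [0.4276, 0.0013, 0.0727]
tool_rot: [3.141, 0.005, 0.0]
force: [0.1, -0.3, 0.1]
grip_width: -0.0002
finger_force: 0.0
```

```bash
python3 - <<'E'
from h import *
im,d,W=pts('scene');c=im[170:290,200:360]
cv2.imwrite('pics/s1.png',cv2.resize(c,None,fx=4.5,fy=4.5)[...,::-1])
s=observe();print(s['position'],s['force'],s['clock'])
E
```

```text
[0.42843106 0.00130412 0.0742707 ] [-0.05956394 -0.27498709  0.23748265] 2.15
```

View pics/s1.png

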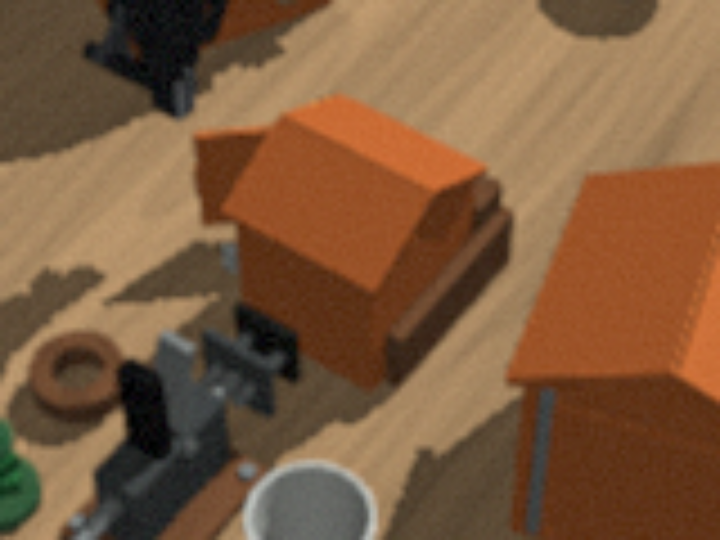

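The fingers (180,95) stand in front of the open door (200–270,130–220). Now I'll sweep it shut, tilting the tips forward to stay clear of the roof edge.

Call:
play_rows([
  [1,0,0,0,0.06,0,-1],
  [2,0.3,0,0,0.12,0,-1],
  [3,0.6,0,0,0.18,0,-1],
  [4,1,0,0,0.24,0,-1],
  [5,1.4,0,0,0.3,0,-1],
])

```text
clock: 2.65
position: [0.4741, -0.0124, 0.0773]
tool_rot: [3.137, -0.264, 0.0]
force: [-0.1, 0.3, -0.7]
grip_width: 0.0
finger_force: 0.0
```

Call:
play_rows([
  [0.5,0.2,0.15,0,0,0,-1],
  [1,0.4,0.3,0,0,0,-1],
  [1.5,0.6,0.45,0,0,0,-1],
  [1.9,0.8,0.6,0,0,0,-1],
  [2.3,0.8,0.7,0,0,0,-1],
])

```text
clock: 3.15
position: [0.4979, -0.0208, 0.075]
tool_rot: [3.137, -0.26, -0.001]
force: [0.8, 0.4, -0.0]
grip_width: 0.0
finger_force: 0.0
```

Call:
play_rows([
  [0.2,0,0.06,0,0,0,-1],
  [0.4,0,0.12,0,0,0,-1],
  [0.6,0,0.18,0,0,0,-1],
  [0.6,0,0.18,0,0,0,-1],
  [0.6,0,0.18,0,0,0,-1],
])

```text
clock: 3.65
position: [0.5036, -0.0204, 0.0748]
tool_rot: [3.137, -0.261, 0.0]
force: [-1.2, -0.5, -0.3]
grip_width: 0.0003
finger_force: 0.0
```

```bash
python3 - <<'E'
from h import *
im,d,W=pts('top');c=im[165:255,225:345]
cv2.imwrite('pics/t1.png',cv2.resize(c,None,fx=5,fy=5)[...,::-1])
s=observe();print(s['position'],s['force'],s['clock'])
E
```

```text
[ 0.50355032 -0.02038256  0.07478494] [-0.01250743  0.65467545  0.56803298] 3.7
```

View pics/t1.png

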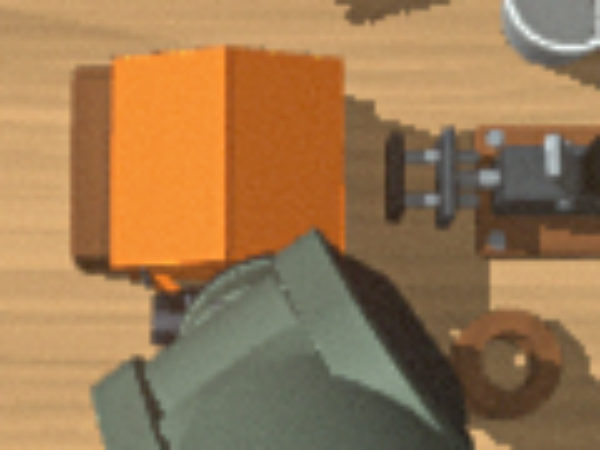

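The door still shows as an orange sliver at (165,282), so it is not home yet. I'll keep pushing.

Call:
play_rows([
  [0.2,0,0.06,0,0,0,-1],
  [0.4,0,0.12,0,0,0,-1],
  [0.6,0,0.18,0,0,0,-1],
  [0.6,0,0.18,0,0,0,-1],
  [0.6,0,0.18,0,0,0,-1],
])

```text
clock: 4.2
position: [0.5099, -0.0205, 0.0745]
tool_rot: [3.137, -0.261, -0.0]
force: [-0.3, 0.2, -0.1]
grip_width: -0.0
finger_force: 0.5
```

Call:
play_rows([
  [0.15,0,0.05,0,0,0,-1],
  [0.3,0,0.1,0,0,0,-1],
  [0.45,0,0.14,0,0,0,-1],
  [0.45,0,0.14,0,0,0,-1],
  [0.45,0,0.14,0,0,0,-1],
])

```text
clock: 4.7
position: [0.5146, -0.0205, 0.0744]
tool_rot: [3.137, -0.261, -0.0]
force: [-4.0, -0.4, 0.2]
grip_width: 0.0001
finger_force: 1.5
```

```bash
python3 - <<'E'
from h import *
s=observe();print(s['position'],s['force'],s['clock'])
im,d=viewer.grab_frame('wrist')
a=cv2.resize(im,None,fx=1,fy=1)
im2,d2,W=pts('scene');c=cv2.resize(im2[180:280,220:320],(420,420))
cv2.imwrite('pics/w1.png',cv2.resize(np.hstack([a,c]),(800,343))[...,::-1])
E
```

```text
[ 0.51460948 -0.02049347  0.0743935 ] [-3.97389405 -0.35625989  0.24366788] 4.7
```

View pics/w1.png

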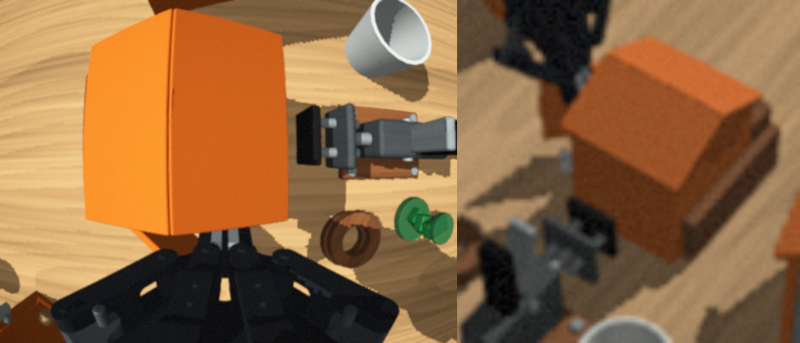

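The fingers slipped past the door's free edge. The door still stands open at (155,240) in the wrist view, so I'll back out and push nearer the hinge.

Call:
play_rows([
  [-1,0.8,-0.27,0,0,0,-1],
  [-3,1.5,-0.8,0,0,0,-1],
  [-5,1.5,-1.35,0,0,0,-1],
  [-7,1.5,-1.9,0,-0.1,0,-1],
  [-9,1.5,-2.4,0,-0.2,0,-1],
])

```text
clock: 5.3
position: [0.4197, -0.0352, 0.075]
tool_rot: [3.137, -0.058, 0.001]
force: [-0.1, -1.0, -1.3]
grip_width: -0.0002
finger_force: 0.0
```

```bash
python3 - <<'E'
from h import *
im,d,W=pts('scene');Z=W[...,2]
print(observe()['position'],observe()['tool_rot'])
hsv=cv2.cvtColor(im,cv2.COLOR_RGB2HSV)
m=(hsv[...,0]<15)&(hsv[...,1]>180)&(W[...,0]<.508)&(W[...,0]>.4)&(abs(W[...,1])<.1)&(Z>.015)&(Z<.105)
P=W[m];print(len(P))
P=P[np.argsort(P[:,1])];print(P[::max(1,len(P)//15)].round(3))
E
```

```text
[ 0.41829971 -0.03538935  0.07537772] [ 3.13813217e+00 -4.79628385e-02  6.50334263e-05]
147
[[ 0.458 -0.016  0.057]
 [ 0.458 -0.013  0.08 ]
 [ 0.463 -0.013  0.062]
 [ 0.461 -0.012  0.043]
 [ 0.463 -0.01   0.089]
 [ 0.459 -0.009  0.053]
 [ 0.464 -0.008  0.029]
 [ 0.466 -0.007  0.063]
 [ 0.463 -0.006  0.085]
 [ 0.468 -0.005  0.071]
 [ 0.469 -0.003  0.094]
 [ 0.47  -0.002  0.073]
 [ 0.47  -0.     0.096]
 [ 0.474  0.002  0.068]
 [ 0.474  0.004  0.091]
 [ 0.479  0.007  0.092]
 [ 0.481  0.013  0.087]]
```

Call:
play_rows([
  [0,-2,0,0,0,0,-1],
  [0,-4,0,0,0,0,-1],
  [0,-4.6,0,0,0,0,-1],
  [1.5,-4.6,0,0,0,0,-1],
  [3,-4.6,0,0,0,0,-1],
])

```text
clock: 5.85
position: [0.4522, 0.0101, 0.0761]
tool_rot: [3.137, -0.063, -0.0]
force: [0.4, -0.8, -0.2]
grip_width: -0.0001
finger_force: 0.0
```

Call:
play_rows([
  [1,0,0,0,0.07,0,-1],
  [2,0,0,0,0.14,0,-1],
  [3,0.2,0,0,0.2,0,-1],
  [4,0.5,0,0,0.2,0,-1],
  [4,0.5,0,0,0.2,0,-1],
])

```text
clock: 6.35
position: [0.4927, 0.0055, 0.0789]
tool_rot: [3.137, -0.261, 0.001]
force: [-0.3, -0.0, -0.1]
grip_width: -0.0002
finger_force: 0.0
```

```bash
python3 - <<'E'
from h import *
s=observe();print(s['position'],s['tool_rot'],s['force'])
im,d,W=pts('scene');Z=W[...,2]
hsv=cv2.cvtColor(im,cv2.COLOR_RGB2HSV)
m=(hsv[...,0]<15)&(hsv[...,1]>180)&(W[...,0]<.508)&(W[...,0]>.4)&(abs(W[...,1])<.1)&(Z>.015)&(Z<.105)
P=W[m];print(len(P))
P=P[np.argsort(P[:,1])];print(P[::max(1,len(P)//10)].round(3))
E
```

```text
[0.49270707 0.00552304 0.07892556] [ 3.13721487e+00 -2.61362705e-01  6.64973225e-04] [-0.30315186 -0.04246597 -0.08968701]
144
[[ 0.458 -0.016  0.057]
 [ 0.458 -0.013  0.084]
 [ 0.459 -0.012  0.029]
 [ 0.46  -0.011  0.091]
 [ 0.461 -0.009  0.074]
 [ 0.466 -0.008  0.051]
 [ 0.466 -0.006  0.028]
 [ 0.465 -0.004  0.043]
 [ 0.471 -0.001  0.098]
 [ 0.472  0.002  0.096]
 [ 0.478  0.007  0.083]]
```

```bash
python3 - <<'E'
from h import *
im2,d2,W=pts('scene');c=cv2.resize(im2[150:260,200:330],(700,592),interpolation=cv2.INTER_CUBIC)
cv2.imwrite('pics/s2.png',c[...,::-1])
ci=viewer.camera_info('scene')
for X in [observe()['position'],[.457,-.013,.098],[.514,.049,.098]]:
    p=ci['R']@np.array(X)+ci['t'];u=ci['fx']*p[0]/p[2]+ci['cx'];v=ci['fy']*p[1]/p[2]+ci['cy']
    print((u-200)*700/130,(v-150)*592/110)
E
```

```text
309.8842395513815 309.47012654298334
233.90875595588926 276.5045974930803
392.607886475401 252.70953925339737
```

View pics/s2.png

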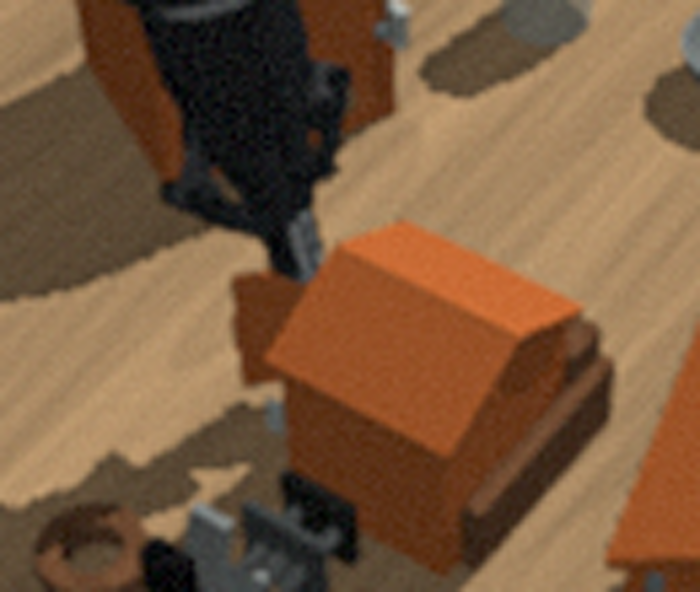

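```bash
python3 - <<'E'
from h import *
im,d,W=pts('scene')
for v in range(184,206,2):
    print(v,[(tuple(im[v,u]),W[v,u].round(3).tolist()) for u in (253,256,258)])
E
```

```text
184 [((np.uint8(14), np.uint8(18), np.uint8(22)), [0.481, 0.006, 0.163]), ((np.uint8(21), np.uint8(21), np.uint8(22)), [0.482, 0.016, 0.156]), ((np.uint8(92), np.uint8(76), np.uint8(53)), [0.38, 0.147, 0.001])]
186 [((np.uint8(19), np.uint8(18), np.uint8(22)), [0.476, 0.011, 0.149]), ((np.uint8(14), np.uint8(16), np.uint8(17)), [0.486, 0.012, 0.154]), ((np.uint8(136), np.uint8(111), np.uint8(81)), [0.387, 0.137, 0.003])]
188 [((np.uint8(26), np.uint8(23), np.uint8(31)), [0.483, 0.002, 0.153]), ((np.uint8(25), np.uint8(23), np.uint8(26)), [0.486, 0.011, 0.147]), ((np.uint8(142), np.uint8(113), np.uint8(83)), [0.393, 0.13, 0.003])]
190 [((np.uint8(18), np.uint8(20), np.uint8(21)), [0.487, -0.003, 0.151]), ((np.uint8(70), np.uint8(72), np.uint8(75)), [nan, nan, nan]), ((np.uint8(129), np.uint8(105), np.uint8(75)), [0.395, 0.127, -0.002])]
192 [((np.uint8(41), np.uint8(46), np.uint8(47)), [0.485, -0.001, 0.141]), ((np.uint8(71), np.uint8(73), np.uint8(75)), [0.486, 0.009, 0.133]), ((np.uint8(87), np.uint8(77), np.uint8(65)), [0.486, 0.018, 0.126])]
194 [((np.uint8(41), np.uint8(46), np.u
[... 534 characters left out ...]
t8(73), np.uint8(75), np.uint8(78)), [0.492, 0.01, 0.113])]
200 [((np.uint8(17), np.uint8(16), np.uint8(15)), [0.489, -0.009, 0.119]), ((np.uint8(75), np.uint8(83), np.uint8(82)), [0.492, 0.001, 0.112]), ((np.uint8(91), np.uint8(67), np.uint8(63)), [0.509, -0.011, 0.132])]
202 [((np.uint8(93), np.uint8(54), np.uint8(34)), [0.477, 0.004, 0.093]), ((np.uint8(80), np.uint8(62), np.uint8(54)), [0.48, 0.014, 0.086]), ((np.uint8(149), np.uint8(78), np.uint8(41)), [0.512, -0.016, 0.13])]
204 [((np.uint8(96), np.uint8(51), np.uint8(21)), [0.477, 0.004, 0.085]), ((np.uint8(125), np.uint8(72), np.uint8(36)), [0.511, -0.023, 0.128]), ((np.uint8(154), np.uint8(78), np.uint8(34)), [0.516, -0.02, 0.129])]
```

The fingers are in front of the door line but riding over its top: in the depth image the tips end about 20 mm above the nominal TCP, near z 0.1. I'll back out, tilt more and push lower.

Call:
play_rows([
  [1,0,-3.9,0,0,0,-1],
  [-1.5,0,-4.5,0,0.08,0,-1],
  [-4,0,-5,0,0.16,0,-1],
  [-5.7,-0.5,-5.7,0,0.25,0,-1],
  [-5.7,-0.5,-5.7,0,0.34,0,-1],
])

```text
clock: 7.0
position: [0.4584, 0.0005, 0.178]
tool_rot: [-3.124, -0.47, 0.01]
force: [0.0, 0.2, -0.4]
grip_width: -0.0004
finger_force: 0.0
```

```bash
python3 - <<'E'
from h import *
s=observe();print(s['position'],s['tool_rot'],s['qpos'].round(3) if hasattr(s['qpos'],'round') else s['qpos'])
E
```

```text
[0.45837697 0.00051669 0.17804202] [-3.12430204 -0.46982438  0.00991472] [ 0.188  0.141 -0.393  2.431  0.808  0.162 -2.518]
```

Call:
play_rows([
  [0,0,0,0,-0.1,0,-1],
  [0,0,0,0,-0.2,0,-1],
  [0,0,0,0,-0.3,0,-1],
  [0,0,0,0,-0.4,0,-1],
  [0,0,0,0,-0.46,0,-1],
])

```text
clock: 7.5
position: [0.4579, -0.0012, 0.1761]
tool_rot: [-3.122, -0.001, 0.012]
force: [-0.7, 0.6, -0.3]
grip_width: -0.0001
finger_force: 0.0
```

```bash
python3 - <<'E'
from h import *
s=observe();print(s['position'],s['tool_rot'],s['qpos'].round(3))
im,d,W=pts('scene')
ci=viewer.camera_info('scene')
p=ci['R']@s['position']+ci['t'];u=ci['fx']*p[0]/p[2]+ci['cx'];v=ci['fy']*p[1]/p[2]+ci['cy']
print(u,v);u=int(round(u))
for r in range(int(v)-14,int(v)+6,2): print(r,[(im[r,c].tolist(),W[r,c].round(3).tolist()) for c in (u-2,u+2)])
E
```

```text
[ 0.45794768 -0.00117003  0.17613586] [-3.12237935e+00 -1.03660884e-03  1.19015833e-02] [ 0.412  0.358 -0.649  2.033  0.265  0.832 -1.944]
244.48691185168877 178.51440787012015
164 [([10, 10, 4], [0.463, -0.011, 0.237]), ([51, 51, 51], [0.465, 0.002, 0.229])]
166 [([8, 5, 7], [0.465, -0.014, 0.232]), ([51, 47, 53], [0.468, -0.002, 0.226])]
168 [([21, 22, 20], [0.465, -0.015, 0.226]), ([54, 56, 55], [0.467, -0.002, 0.218])]
170 [([22, 24, 26], [0.464, -0.014, 0.219]), ([51, 56, 59], [0.467, -0.002, 0.211])]
172 [([40, 28, 26], [0.465, -0.016, 0.213]), ([67, 65, 62], [0.467, -0.003, 0.205])]
174 [([100, 56, 29], [0.334, 0.124, 0.038]), ([91, 50, 28], [0.338, 0.138, 0.029])]
176 [([95, 47, 19], [0.336, 0.122, 0.031]), ([98, 49, 21], [0.342, 0.133, 0.026])]
178 [([90, 49, 28], [0.326, 0.131, 0.01]), ([95, 50, 25], [0.336, 0.14, 0.009])]
180 [([95, 48, 19], [0.33, 0.126, 0.008]), ([88, 56, 32], [0.337, 0.137, 0.003])]
182 [([88, 64, 45], [0.334, 0.12, 0.005]), ([86, 70, 51], [0.343, 0.13, 0.003])]
```

Depth confirms that the visible finger ends about 25 mm above the reported TCP, so I'll push with the TCP at about 0.06.

Call:
play_rows([
  [-1,-0.4,0,0.01,0,0,-1],
  [-2.8,-1.1,2,0.02,0,0,-1],
  [-2.8,-1.1,6,0.02,0,0,-1],
  [-2.8,-1.1,10,0.02,0,0,-1],
  [-2.8,-1.1,11.4,0.02,0,0,-1],
])

```text
clock: 8.05
position: [0.4268, 0.0119, 0.0595]
tool_rot: [-3.103, -0.002, 0.014]
force: [1.4, -0.5, 0.6]
grip_width: -0.0002
finger_force: 0.0
```

Call:
play_rows([
  [1,0,0,0,0,0,-1],
  [2.5,0.2,0,0,0.06,0,-1],
  [4,0.4,0,0,0.12,0,-1],
  [5,0.7,0,0,0.19,0,-1],
  [6,1,0,0,0.26,0,-1],
])

```text
clock: 8.55
position: [0.491, 0.0025, 0.0635]
tool_rot: [-3.101, -0.27, 0.002]
force: [1.8, -0.8, -0.4]
grip_width: 0.0002
finger_force: 0.1
```

```bash
cat > door.py <<'E'
from h import *
s=observe();print(s['position'],s['tool_rot'],s['force'],s['qpos'].round(2),s['clock'])
im,d,W=pts('scene');Z=W[...,2]
hsv=cv2.cvtColor(im,cv2.COLOR_RGB2HSV)
m=(hsv[...,0]<15)&(hsv[...,1]>180)&(W[...,0]<.509)&(W[...,0]>.4)&(abs(W[...,1])<.1)&(Z>.015)&(Z<.1)
P=W[m];print(len(P))
P=P[np.argsort(P[:,0])];print(P[::max(1,len(P)//8)].round(3))
E
python3 door.py
```

```text
[0.49098179 0.00245353 0.06350026] [-3.10128721e+00 -2.70011887e-01  2.01553374e-03] [ 1.81302595 -0.79997054 -0.35044268] [ 0.1   0.47 -0.27  2.29  0.76  0.17 -2.43] 8.55
26
[[ 0.488 -0.031  0.047]
 [ 0.489 -0.032  0.062]
 [ 0.49  -0.029  0.052]
 [ 0.49  -0.03   0.094]
 [ 0.491 -0.026  0.049]
 [ 0.491 -0.026  0.095]
 [ 0.491 -0.028  0.088]
 [ 0.492 -0.027  0.047]
 [ 0.493 -0.028  0.061]]
```

The door is moving; its edge is now at x 0.49. I'll push on slowly towards the free edge.

Call:
play_rows([
  [0.3,0.4,0.1,0,0,0,-1],
  [0.6,0.8,0.2,0,0,0,-1],
  [0.9,1.2,0.25,0,0,0,-1],
  [1.2,1.6,0.33,0,0,0,-1],
  [1.4,1.8,0.38,0,0,0,-1],
])

```text
clock: 9.1
position: [0.5047, -0.0157, 0.0609]
tool_rot: [-3.103, -0.264, 0.003]
force: [-2.6, 2.3, 0.7]
grip_width: 0.0001
finger_force: 1.1
```

Call:
play_rows([
  [0.1,0,0.03,0,0,0,-1],
  [0.2,0,0.06,0,0,0,-1],
  [0.3,0,0.08,0,0,0,-1],
  [0.3,0,0.08,0,0,0,-1],
  [0.3,0,0.08,0,0,0,-1],
])

```text
clock: 9.6
position: [0.5075, -0.0152, 0.061]
tool_rot: [-3.103, -0.264, 0.004]
force: [-2.0, -0.7, -0.1]
grip_width: -0.0003
finger_force: 0.8
```

```bash
python3 door.py
```

```text
[ 0.50753185 -0.01516802  0.06095725] [-3.10348662 -0.26446171  0.00382623] [-1.97484625 -0.74908033 -0.12310596] [ 0.19  0.5  -0.33  2.24  0.74  0.21 -2.35] 9.6
0
[]
```

Call:
play_rows([
  [0.15,0,0.04,0,0,0,-1],
  [0.3,0,0.08,0,0,0,-1],
  [0.4,0,0.11,0,0,0,-1],
  [0.4,0,0.11,0,0,0,-1],
  [0.4,0,0.11,0,0,0,-1],
])

```text
clock: 10.15
position: [0.5092, -0.0156, 0.0603]
tool_rot: [-3.105, -0.261, 0.004]
force: [-21.8, -0.5, 15.8]
grip_width: 0.0001
finger_force: 10.9
```

That gives firm resistance, so I'll back off and check.

Call:
play_rows([
  [-1,0,-0.27,0,0,0,-1],
  [-2,0,-0.55,0,-0.05,0,-1],
  [-4,0,-1.1,0,-0.1,0,-1],
  [-5,0,-2,0,-0.18,0,-1],
  [-6,0,-4,0,-0.26,0,-1],
])

```text
clock: 10.65
position: [0.4424, -0.0164, 0.084]
tool_rot: [-3.103, -0.001, 0.014]
force: [-0.6, -1.3, 0.1]
grip_width: 0.0001
finger_force: 0.0
```

```bash
python3 door.py && python3 - <<'E'
from h import *
a,d,W=pts('top');b,_,_=pts('scene');Z=W[...,2]
m=np.zeros_like(Z,bool);m[165:222,235:300]=1
P=W[m&(Z>.104)&(W[...,0]>.505)]
print('roof',cv2.minAreaRect(P[:,:2].astype(np.float32)*1000))
f=lambda x:cv2.resize(x,(400,400),interpolation=cv2.INTER_CUBIC)
cv2.imwrite('pics/d2.png',np.hstack([f(a[170:250,230:310]),f(b[180:270,225:315])])[...,::-1])
E
```

```text
[ 0.44238551 -0.01639536  0.08395567] [-3.10311444e+00 -7.10081084e-04  1.44750653e-02] [-0.61217708 -1.25507394  0.06680498] [ 0.45  0.51 -0.66  2.14  0.46  0.63 -2.08] 10.65
0
[]
roof ((563.0682373046875, 5.194389343261719), (119.31060791015625, 121.98532104492188), 2.590500831604004)
```

View pics/d2.png

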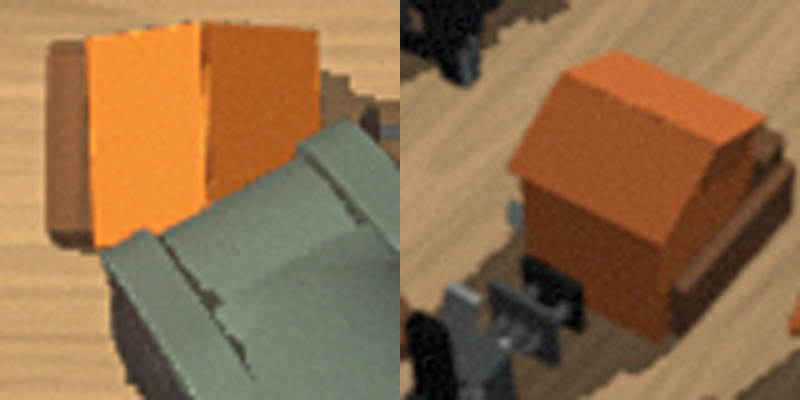

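The door is gone from both views and the house sits in its corner, so it is shut. Now over to the clamp.

Call:
play_rows([
  [0,0,-5,-0.01,0,0.01,-1],
  [0,0,-10,-0.02,0,0.015,-1],
  [0,0,-15,-0.038,0,0.015,0],
  [2.5,4,-16,-0.038,0,0.015,1],
  [5,8,-16,-0.038,0,0.015,1],
])

```text
clock: 11.3
position: [0.496, -0.1037, 0.2434]
tool_rot: [3.136, -0.011, -0.001]
force: [0.7, -0.1, 0.4]
grip_width: 0.0432
finger_force: 0.0
```

Call:
play_rows([
  [2,2.5,0,0,0,0,1],
  [4,5,0,0,0,0,1],
  [6,7.5,0,0,0,0,1],
  [7.6,9,0,0,0,0,1],
  [7.6,9,0,0,0,0,1],
])

```text
clock: 11.8
position: [0.5711, -0.1946, 0.2398]
tool_rot: [3.139, -0.006, -0.004]
force: [-0.8, 0.9, -0.0]
grip_width: 0.0851
finger_force: 0.0
```

```bash
python3 - <<'E'
from h import *
s=observe();print(s['position'],s['tool_rot'],s['force'],s['qpos'].round(2),s['clock'],s['grip_width'])
im,d,W=pts('scene')
np.savez('sc2.npz',im=im,W=W)
Z=W[...,2]
m=(abs(W[...,0]-s['position'][0])<.03)&(abs(W[...,1]-s['position'][1])<.075)&(Z>.15)&(Z<.3)
P=W[m]
for k,q in (('yneg',P[P[:,1]<s['position'][1]-.03]),('ypos',P[P[:,1]>s['position'][1]+.03])):
    print(k,len(q)); 
    if len(q): print(np.percentile(q,[0,1,3],axis=0).round(3),q.max(0).round(3)); l=q[np.argsort(q[:,2])][:6];print(l.round(3))
cv2.imwrite('pics/c3.png',cv2.resize(im[120:310,180:330],(600,600),interpolation=cv2.INTER_CUBIC)[...,::-1])
E
```

```text
[ 0.5711112  -0.19457025  0.23979919] [ 3.13883089 -0.00552416 -0.00428691] [-0.82778341  0.90438306 -0.02197118] [ 0.69  0.52 -0.67  1.6   0.35  1.13 -1.65] 11.8 0.08512183890219635
yneg 54
[[ 0.564 -0.252  0.279]
 [ 0.564 -0.251  0.28 ]
 [ 0.565 -0.251  0.282]] [ 0.581 -0.237  0.3  ]
[[ 0.573 -0.243  0.279]
 [ 0.577 -0.243  0.281]
 [ 0.575 -0.244  0.283]
 [ 0.577 -0.243  0.284]
 [ 0.58  -0.24   0.284]
 [ 0.58  -0.237  0.284]]
ypos 60
[[ 0.56  -0.153  0.279]
 [ 0.56  -0.153  0.279]
 [ 0.56  -0.153  0.28 ]] [ 0.582 -0.137  0.3  ]
[[ 0.567 -0.151  0.279]
 [ 0.573 -0.152  0.28 ]
 [ 0.579 -0.148  0.28 ]
 [ 0.57  -0.151  0.28 ]
 [ 0.568 -0.151  0.282]
 [ 0.566 -0.153  0.282]]
```

View pics/c3.png

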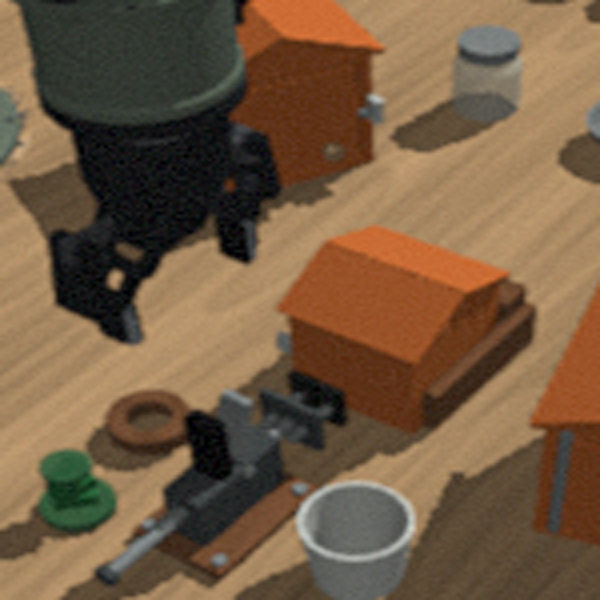

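The gripper is open above the clamp: handle at (208,445), trigger at (238,415). The open tips sit at z 0.279, so I'll descend to TCP z 0.075, which puts the pads at about 0.118.

Call:
play_rows([
  [-0.4,-1,3,0,0,0,1],
  [-0.4,-1,7,0,0,0,1],
  [-0.4,-1,11,0,0,0,1],
  [-0.4,-1,14.5,0,0,0,1],
  [-0.4,-1,16.5,0,0,0,1],
])

```text
clock: 12.35
position: [0.5651, -0.1814, 0.0736]
tool_rot: [3.141, -0.003, -0.0]
force: [0.8, -0.5, 0.6]
grip_width: 0.0855
finger_force: 0.0
```

```bash
cat > jaw.py <<'E'
from h import *
s=observe();print(s['position'].round(4),s['tool_rot'].round(3),s['force'].round(1),s['clock'],s['grip_width'],s['finger_force'])
im,d,W=pts('top');Z=W[...,2];hsv=cv2.cvtColor(im,cv2.COLOR_RGB2HSV)
m=(abs(W[...,0]-.567)<.018)&(W[...,1]>-.14)&(W[...,1]<-.03)&(Z>.062)&(Z<.085)&(hsv[...,1]<110)
P=W[m];h,e=np.histogram(P[:,1],bins=np.arange(-.14,-.028,.004))
print([(round(float(a),3),int(b)) for a,b in zip(e,h) if b])
E
python3 jaw.py
```

```text
[ 0.5651 -0.1814  0.0736] [ 3.141e+00 -3.000e-03 -0.000e+00] [ 0.8 -0.5  0.6] 12.35 0.08551980730850386 0.0
[(-0.116, 7), (-0.112, 26), (-0.1, 1), (-0.088, 22), (-0.084, 8)]
```

Call:
play_rows([
  [0.2,0.35,0,0,0,0,0.6],
  [0.2,0.35,0,0,0,0,0],
  [0.2,0.35,0,0,0,0,-0.2],
  [0.2,0.35,0,0,0,0,-0.4],
  [0.2,0.35,0,0,0,0,-0.4],
], squeeze=40)

```text
clock: 12.9
position: [0.5698, -0.1874, 0.0787]
tool_rot: [3.138, -0.008, -0.002]
force: [0.9, -4.7, 10.8]
grip_width: 0.0254
finger_force: 12.3
```

```bash
python3 jaw.py
```

```text
[ 0.5698 -0.1874  0.0787] [ 3.138e+00 -8.000e-03 -2.000e-03] [ 0.9 -4.7 10.8] 12.9 0.025413196674464247 12.329707145690918
[(-0.108, 13), (-0.104, 27), (-0.08, 6), (-0.076, 1)]
```

It works: one squeeze took the trigger home and moved the jaw about 8 mm. I'll pump on, lifted 3 mm to relieve the upward push.

Call:
play_rows([
  [0,0,-0.3,0,0,0,0.3],
  [0,0,-0.3,0,0,0,0.3],
  [0,0,-0.3,0,0,0,0.3],
  [0,0,-0.3,0,0,0,0.3],
  [0,0,-0.3,0,0,0,0.3],
])

```text
clock: 13.45
position: [0.5684, -0.1858, 0.0794]
tool_rot: [3.141, -0.005, -0.001]
force: [0.5, 0.2, 0.4]
grip_width: 0.0553
finger_force: 0.0
```

Call:
play_rows([
  [0,0,0,0,0,0,-0.4],
  [0,0,0,0,0,0,-0.4],
  [0,0,0,0,0,0,-0.4],
  [0,0,0,0,0,0,-0.4],
  [0,0,0,0,0,0,-0.4],
])

```text
clock: 13.95
position: [0.5689, -0.1874, 0.0801]
tool_rot: [3.139, -0.006, -0.002]
force: [-0.6, -6.8, 9.0]
grip_width: 0.0262
finger_force: 12.4
```

```bash
python3 jaw.py
```

```text
[ 0.5689 -0.1874  0.0801] [ 3.139e+00 -6.000e-03 -2.000e-03] [-0.6 -6.8  9. ] 13.95 0.026154812310984748 12.419845908880234
[(-0.12, 1), (-0.104, 12), (-0.1, 13), (-0.096, 13), (-0.088, 1), (-0.076, 8), (-0.072, 3)]
```

Call:
play_rows([
  [0,0,0,0,0,0,0.3],
  [0,0,0,0,0,0,0.3],
  [0,0,0,0,0,0,0.3],
  [0,0,0,0,0,0,0.3],
  [0,0,0,0,0,0,0.3],
])

```text
clock: 14.5
position: [0.5684, -0.1858, 0.0794]
tool_rot: [3.141, -0.004, -0.001]
force: [-0.2, -0.1, -0.3]
grip_width: 0.0554
finger_force: 0.0
```

Call:
play_rows([
  [0,0,0,0,0,0,-0.4],
  [0,0,0,0,0,0,-0.4],
  [0,0,0,0,0,0,-0.4],
  [0,0,0,0,0,0,-0.4],
  [0,0,0,0,0,0,-0.4],
])

```text
clock: 15.0
position: [0.569, -0.1874, 0.0802]
tool_rot: [3.139, -0.006, -0.002]
force: [0.6, -6.7, 9.5]
grip_width: 0.0262
finger_force: 12.4
```

```bash
python3 jaw.py; python3 - <<'E'
from h import *
a,d,W=pts('top');b,_,W2=pts('scene')
f=lambda x:cv2.resize(x,(400,400),interpolation=cv2.INTER_CUBIC)
cv2.imwrite('pics/d3.png',np.hstack([f(a[180:250,240:310]),f(b[190:260,235:305])])[...,::-1])
E
```

```text
[ 0.569  -0.1874  0.0802] [ 3.139e+00 -6.000e-03 -2.000e-03] [ 0.6 -6.7  9.5] 15.0 0.026221092473213185 12.394010424613953
[(-0.128, 1), (-0.1, 1), (-0.096, 26), (-0.092, 14), (-0.072, 7), (-0.068, 1), (-0.064, 4)]
```

View pics/d3.png

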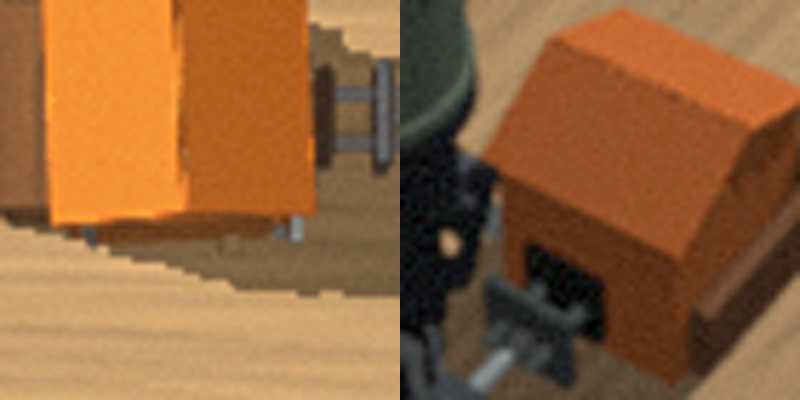

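The door is shut: its strip runs parallel to the wall at (90–275,238), ending at the catch (295,228). The pad is about 12 mm from the wall. Two more pumps, measuring after each.

Call:
play_rows([
  [0,0,0,0,0,0,0.3],
  [0,0,0,0,0,0,0.3],
  [0,0,0,0,0,0,0.3],
  [0,0,0,0,0,0,0.3],
  [0,0,0,0,0,0,0.3],
])

```text
clock: 15.65
position: [0.5684, -0.1858, 0.0794]
tool_rot: [3.141, -0.004, -0.001]
force: [-0.4, -0.3, 0.2]
grip_width: 0.0554
finger_force: 0.0
```

Call:
play_rows([
  [0,0,0,0,0,0,-0.4],
  [0,0,0,0,0,0,-0.4],
  [0,0,0,0,0,0,-0.4],
  [0,0,0,0,0,0,-0.4],
  [0,0,0,0,0,0,-0.4],
])

```text
clock: 16.15
position: [0.569, -0.1874, 0.0802]
tool_rot: [3.139, -0.006, -0.002]
force: [-0.6, -5.5, 9.0]
grip_width: 0.026
finger_force: 12.4
```

```bash
cat > gap.py <<'E'
from h import *
# jaw-plate to pad gap from depth in both views (pad free: jaw front to pad rear = 20 mm)
for n in ('scene','top'):
    for k in range(2):
        im,d,W=pts(n);Z=W[...,2];hsv=cv2.cvtColor(im,cv2.COLOR_RGB2HSV)
        dark=(hsv[...,1]<110)&(abs(W[...,0]-.567)<.019)&(W[...,1]>-.14)&(W[...,1]<-.035)&(Z>.068)&(Z<.083)
        y=np.sort(W[dark][:,1]);g=np.diff(y);i=np.argmax(g[3:-3])+3
        J,Pd=y[:i+1],y[i+1:]
        print(n,len(J),len(Pd),'jaw',np.median(J).round(4),'pad',np.median(Pd).round(4),'d',(np.median(Pd)-np.median(J)).round(4),'padmax',Pd.max().round(4))
s=observe();print(s['grip_width'],s['finger_force'],s['force'].round(1),s['clock'])
E
python3 gap.py
```

```text
scene 58 26 jaw -0.0911 pad -0.0628 d 0.0283 padmax -0.0578
scene 57 27 jaw -0.0912 pad -0.0634 d 0.0279 padmax -0.0603
top 40 4 jaw -0.087 pad -0.0603 d 0.0266 padmax -0.0601
top 14 32 jaw -0.0897 pad -0.0847 d 0.0051 padmax -0.0601
0.02611401797858162 12.389575839042664 [-0.7 -6.9  8.5] 16.35
```

Call:
play_rows([
  [0,0,0,0,0,0,0.3],
  [0,0,0,0,0,0,0.3],
  [0,0,0,0,0,0,0.3],
  [0,0,0,0,0,0,0.3],
  [0,0,0,0,0,0,0.3],
])

```text
clock: 16.85
position: [0.5684, -0.1858, 0.0794]
tool_rot: [3.141, -0.004, -0.001]
force: [0.7, -0.1, 0.5]
grip_width: 0.0557
finger_force: 0.0
```

Call:
play_rows([
  [0,0,0,0,0,0,-0.4],
  [0,0,0,0,0,0,-0.4],
  [0,0,0,0,0,0,-0.4],
  [0,0,0,0,0,0,-0.4],
  [0,0,0,0,0,0,-0.4],
])

```text
clock: 17.35
position: [0.5689, -0.1874, 0.0802]
tool_rot: [3.139, -0.006, -0.002]
force: [-0.6, -5.7, 9.3]
grip_width: 0.0259
finger_force: 12.5
```

```bash
python3 gap.py
```

```text
scene 57 28 jaw -0.0858 pad -0.0595 d 0.0263 padmax -0.0553
scene 56 28 jaw -0.0855 pad -0.0596 d 0.026 padmax -0.0547
top 28 23 jaw -0.0831 pad -0.079 d 0.0041 padmax -0.0766
top 13 32 jaw -0.0844 pad -0.0792 d 0.0052 padmax -0.0766
0.026002743647115904 12.472715824842453 [ 0.6 -7.6  9.7] 17.55
```

The pad is now in by about 2 mm (the jaw-to-pad gap shrank from 28 to 26). One more full pump should give about 8 mm.

Call:
play_rows([
  [0,0,0,0,0,0,0.3],
  [0,0,0,0,0,0,0.3],
  [0,0,0,0,0,0,0.3],
  [0,0,0,0,0,0,0.3],
  [0,0,0,0,0,0,0.3],
])

```text
clock: 18.05
position: [0.5684, -0.1858, 0.0794]
tool_rot: [3.141, -0.004, -0.001]
force: [-0.4, 0.5, -0.4]
grip_width: 0.0558
finger_force: 0.0
```

Call:
play_rows([
  [0,0,0,0,0,0,-0.4],
  [0,0,0,0,0,0,-0.4],
  [0,0,0,0,0,0,-0.4],
  [0,0,0,0,0,0,-0.4],
  [0,0,0,0,0,0,-0.4],
])

```text
clock: 18.55
position: [0.569, -0.1874, 0.0803]
tool_rot: [3.139, -0.006, -0.002]
force: [-0.8, -6.8, 10.5]
grip_width: 0.0257
finger_force: 14.7
```

```bash
python3 gap.py
```

```text
scene 53 26 jaw -0.0794 pad -0.0584 d 0.021 padmax -0.0543
scene 56 25 jaw -0.0798 pad -0.0588 d 0.021 padmax -0.0543
top 11 35 jaw -0.0791 pad -0.0738 d 0.0053 padmax -0.0713
top 27 23 jaw -0.0766 pad -0.0735 d 0.0031 padmax -0.0578
0.02590227137223455 14.667231738567352 [-0.2 -7.   9.2] 18.75
```

```bash
python3 -c "
from workcell import bot
print(bot.job_done())"
```

```text
the job is handed in; nothing more can be done
None
```

I shut the door behind its catch and pumped the clamp six times. By depth measurement the pad is in about 7 mm on the house. I handed the job in with the trigger still squeezed; it returned no verdict.

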